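# Set a tipped readout on its mark, kickstand down, and hold it upright

## Robot

A 6-joint arm with a two-finger parallel gripper is mounted at the origin on a cart in front of the work surface, level with it; the furniture and walls round the work are solid. World frame = base frame: x ahead of the robot, y to its left, z up, the work surface at z = 0. Lengths are in m, angles in rad, forces in N, time in s.
With the tool pointing down it reaches from about 0.35 to 0.775 m from the base axis. Payload 7.3 kg.
Tool frame: the origin (TCP) lies between the finger pads; the fingertips stand 19 mm ahead of it and the grasp point (between the pads) is the TCP; z points along the fingers, y is the line along which they close (so a half turn about z gives the same grasp; the last joint's range is limited). The gripper opens to 92 mm and grips with 3 to 60 N. Pads are 19 mm wide; open, the fingers measure 130 mm over their backs; the gripper's body (75 mm by 190 mm) begins 47 mm behind the grasp point.
Start: joints at [0.981, 0.342, 1.524, -0, 1.275, -0.146], TCP at [0.225, 0.474, 0.216] pointing down, gripper open.
Joint ranges: [-2.53, 2.53], [-0.77, 2.02], [0.04, 2.7], [-1, 4.14], [0.28, 2.66], [-3.11, 3.11]. Speed limits (rad/s): [2.57, 2.57, 3.14, 3.14, 3.14, 3.14].

## Interface

Orientations are given as a rotation vector (axis times angle).
In Python, from cell import * gives the robot as it stands. The module is installed in compiled form; this text tells all that it offers.
- The arm moves only by the tool play_rows, never from a script. Its argument "rows" is a list of rows, each a list of 6 numbers: the shift along the tool's x, y, z in m, then the turn, a rotation vector about the tool's x, y, z in rad. In form: [[tx, ty, tz, wx, wy, wz], ...]. A call has 1 to 20 rows; each row is the pose to reach, as a shift and turn from the pose commanded when the call began, along the tool's axes at that moment; what a row does not reach only later rows make up. A row lasts 1/12 s, in which the tool goes at most 41.7 mm and 7.16 degrees, less where a joint would pass 70% of its speed; a pose out of reach is approached as far as the arm can. A call with a gripper value outside its range is refused whole. "claw" is the closure, from 0 (fully open) to 1 (shut), set as the call begins (left out, the last holds). The fingers move at their own pace and stop on an object; "grip_force" is the grip in N (left out, the last holds). Time passes only in rows, so rows that repeat a pose let the fingers close. It gives the time, the measured TCP pose, the force, the opening and the grip force at its end, in the units of the state.
- get_state(): the state, without advancing time (a new reading comes with each control period).
- camera(name): name is "scene" or "top"; returns a dict with "image" (480x640x3 uint8, red, green, blue), "z_map" (480x640 float32, m along the optical axis (not along the pixel's ray), 0 where there is no reading), "fov_y" (degrees; the focal length in pixels is half the picture's height over the tangent of half this angle, whatever the lens; pixels are square), "cx", "cy" (the principal point, pixels), "cam_to_world" (4x4, takes a point from camera to world coordinates). Camera axes: x right, y up, looking along -z (the intrinsics and any distortion apply to the point x, -y, -z); pixel columns grow to the right and rows downward; lengths in m; the calibration is good to about 2 mm. A picture is of the moment at which its call begins.
- job_done(): hands the job in; it is judged then, once.
The state is a dict: "time": time; "joint_positions": joint angles; "joint_velocities": joint speeds; "joint_torque": joint torques, N m; "ee_pos": TCP position; "ee_rot": TCP orientation; "force": force on the tool from outside, world axes, zero at the start; "moment": the same for the moment, N m; "finger_gap": opening from 0.0 (shut) to 1.0 (fully open); "gripper_force": force on a finger pad.
Only numpy, scipy, OpenCV 4.12 (cv2) and the standard library are available. Lean on these libraries where they do the work, as an engineer would, in place of code of your own. Each camera call takes 0.05 s, during which the arm holds its last target. There are 200 camera calls.

## Task

The readout on the swivel stand has tipped forward and is turned off its mark. First swivel it until the red pointers line up with the white marks on the base, then flip the folded kickstand on its side over centre until it is fully down, and only after that raise the readout by the black rail on its top until it stands upright. Finish while still holding it upright by that rail (it tips forward again if let go), with the pointers still on the marks and the other things on the bench left where they are.

Things in the scene. Friction and masses are not known exactly. Their poses are not given: they have to be found in the camera images.
- stand_base: grey round base plate, fixed, 216 mm across, 12 thick, elsewhere each time. Origin: centre of its underside, on the bench; the vertical swivel axis passes through it. z up; -x is the front, which the screen faces when the pointers are on the marks. Two white marks on its top at +y and -y, 94 from the centre.
- swivel (a joint): angle (rad) of the black turntable on the base about the vertical axis, counter-clockwise from above positive; 0 = its two red pointers (at its own +y and -y) on the white marks. Range -1 to 1, starts between 0.3 and 0.8. Stiff friction, about 0.4 N m: it stays where it is left. The readout turns with it.
- readout (a joint): tilt (rad) of the readout about a level hinge along the turntable's y, on the swivel axis, 35 mm above the bench. 0 = upright, negative = leaning to the turntable's front (-x); stop at -0.4, where it starts. Front-heavy (0.5 to 0.8 kg): falls forward to that stop when let go. With the kickstand down, its foot meets the base when the readout leans back about 0.03.
- handle_rail: black round rail over the readout's top, fixed to it on two posts: diameter 14 mm, 104 long along its y, 78 free between the posts, 38 clear below it. Origin on the tilt hinge; z points up through the rail's middle, 180 away. The readout below: white box with dark screen, 110 wide (y), top edge 135 from the hinge, front face 40 ahead of it, back face 4 behind.
- rail_mid (a point): middle of the rail, on its axis: the place to grip, fingers across the rail (its y is along the rail). 180 mm from the tilt hinge: 215 above the bench when upright, 201 high and 70 ahead of the swivel axis when tipped forward. As the rail is round, the readout can tilt between fingers that stay vertical.
- kickstand (a joint): angle (rad) of the dark steel kickstand on the readout's +y side. 0 = folded, pointing up (start); 2.59 = fully down, end stop. It swings over the top to the readout's back (+x), then down. Over-centre spring: with the readout tipped, below about 0.9 it springs back, past about 1.1 it snaps down. Pivot 10 mm behind, 68 to the side (+y) and 60 up from the tilt hinge, in the readout's frame; leg 92 long.
- tab (a point): middle of the orange round tab that sticks out sideways (+y of the readout) from the kickstand, 80 mm from its pivot: diameter 12, free part from 72 to 120 to the side of the readout's middle, this point at 103. Its z is along the leg from pivot to foot. A finger pushing it backward (about 1 N) from its front side turns the kickstand.
- tip_box: blue pipette-tip box with clear lid, 85x116x64 mm; bystander, origin under its middle: leave alone
- beaker: clear plastic beaker, 56x56x70 mm; bystander, origin under its middle: leave alone
- std_bottle: white plastic bottle with black cap, 54x54x105 mm; bystander, origin under its middle: leave alone
- bench_timer: white bench timer with round buttons, 62x66x18 mm; bystander, origin under its middle: leave alone
- log_book: dark blue log book lying flat, 210x150x14 mm; bystander, origin under its middle: leave alone
- sampler_cone: small grey metal cone on a disc, 48 across, 17 high mm; bystander, origin under its middle: leave alone
- wash_bottle: white wash bottle with blue cap and bent spout, 67x109x199 mm; bystander, origin under its middle: leave alone

How it is judged:
By the outcome, as a careful person would: the job done as asked, in the order asked, and still so for the second after the job is handed in, while the arm keeps its last pose, push and grip.
It also fails if it takes over 58 s, if anything falls off the work surface, if the arm or the gripper's body presses on something with over 40 N, if the wrist force passes 120 N, or if a joint passes its speed limit or range.

## Working session

There is one attempt and no reset: what is moved stays moved. The work goes in short steps, Python scripts to look and compute and a tool call to move; the robot and the scene stay as the last step left them, time stands still between calls to the robot, and variables do not carry over. Pictures are saved under pics/ and viewed, at most 10 in all, crops included, and the job is handed in when it is done.

Besides the shell and the picture viewer there is one more tool, called as name(argument=value, ...), one argument or row to a line, values as JSON. play_rows: Moves the arm, as the interface text tells. Its arguments: {"type":"object","properties":{"rows":{"type":"array","items":{"type":"array","items":{"type":"number"}}},"claw":{"type":"number"},"grip_force":{"type":"number"}},"required":["rows"]}

```bash
mkdir -p pics; cat > h.py <<'E'
from cell import *
import numpy as np, cv2
from scipy.spatial.transform import Rotation as R
def cloud(c):
    z=c["z_map"]; H,W=z.shape; f=H/2/np.tan(np.radians(c["fov_y"])/2)
    v,u=np.mgrid[:H,:W]
    p=np.stack([(u-c["cx"])/f*z,-(v-c["cy"])/f*z,-z],-1)
    M=np.array(c["cam_to_world"]); P=p@M[:3,:3].T+M[:3,3]; P[z==0]=np.nan
    return P
def save(n,im): cv2.imwrite("pics/"+n+".png",im[:,:,::-1])
E
python3 - <<'E'
from h import *
for n in("scene","top"):
    c=camera(n); save(n+"0",c["image"]); print(n,{k:v for k,v in c.items() if k not in("image","z_map")}); np.savez(n+"0.npz",P=cloud(c),im=c["image"])
s=get_state(); print(s)
E
```

```text
scene {'fov_y': 47.19062721043997, 'cx': 326.85285421506853, 'cy': 242.7061254523945, 'cam_to_world': array([[-0.99818621,  0.0551197 , -0.02420986,  0.42999639],
       [-0.05959465, -0.84770829,  0.52710448,  0.56376843],
       [ 0.00853094,  0.5275912 ,  0.84945556,  1.13861475],
       [ 0.        ,  0.        ,  0.        ,  1.        ]])}
top {'fov_y': 55.24975974115232, 'cx': 321.2484924429406, 'cy': 229.6659300229645, 'cam_to_world': array([[ 0.02681971,  0.99206481, -0.12283367,  0.33370125],
       [-0.99914412,  0.02273224, -0.03455811, -0.04725187],
       [-0.0314916 ,  0.12365538,  0.9918254 ,  1.16404091],
       [ 0.        ,  0.        ,  0.        ,  1.        ]])}
{'time': 0.1, 'joint_positions': array([ 9.80995187e-01,  3.42630105e-01,  1.52487109e+00, -9.35160168e-06,
        1.27540637e+00, -1.45982779e-01]), 'joint_velocities': array([-7.62366296e-04, -9.04077697e-04, -2.43757284e-03, -4.14619347e-05,
        3.00753905e-04, -1.72313390e-04]), 'joint_torque': array([ 1.92071093e-03, -4.32002628e+01, -2.44696069e+01,  7.20050535e-02,
        5.25848055e-02, -6.03579701e-05]), 'ee_pos': array([0.22520464, 0.47385054, 0.21574397]), 'ee_rot': array([-6.91334074e-01, -3.06410495e+00,  1.93201909e-03]), 'force': array([-0.13302931,  0.85627473, -0.70082977]), 'moment': array([ 0.02054847,  0.00501839, -0.01238749]), 'gripper_force': 0.0, 'finger_gap': 1.0044274947316996}
```

View pics/scene0.png

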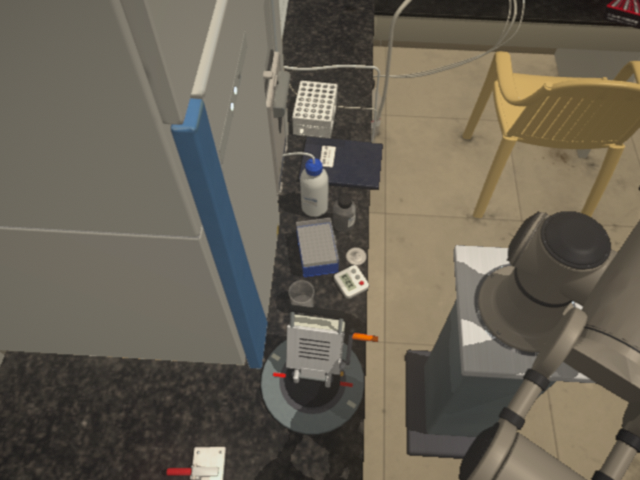

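View pics/top0.png

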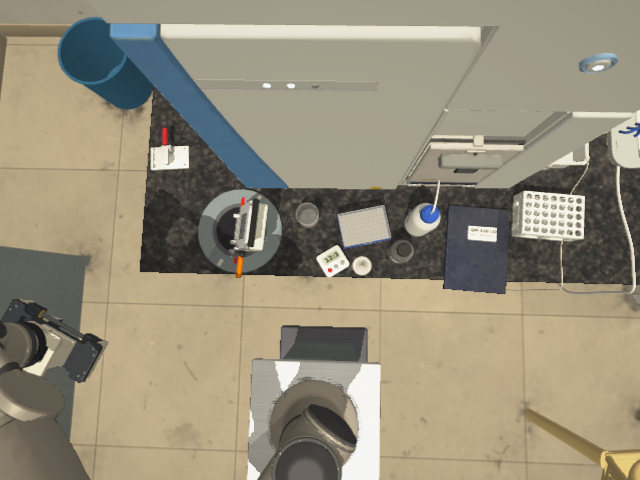

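The scene camera shows the stand at about (313,385), with the orange tab at (365,338) and red pointers at (280,376) and (347,384). In the top view the base is at (240,230), the rail at about (240,225), the tab at (239,268), and a tall blue-edged cabinet sits close behind it.

```bash
python3 - <<'E'
from h import *
for n,(r0,r1,c0,c1) in(("scene",(310,440,250,390)),("top",(170,290,180,300))):
    d=np.load(n+"0.npz");P=d["P"];im=d["im"];hsv=cv2.cvtColor(im,cv2.COLOR_RGB2HSV).astype(int)
    h,s,v=hsv[...,0],hsv[...,1],hsv[...,2]
    box=np.zeros(h.shape,bool);box[r0:r1,c0:c1]=1
    ring=box&(abs(P[...,2]-.012)<.005)&(v>70)&(s<90)
    q=P[ring][:,:2]
    A=np.c_[2*q,np.ones(len(q))]
    # outer hull circle
    hull=cv2.convexHull(q.astype(np.float32))[:,0]
    print(n,"ring enclosing",cv2.minEnclosingCircle(hull),len(q), np.nanmedian(P[ring][:,2]))
    red=box&((h<5)|(h>174))&(s>150)&(v>90)
    org=box&(h>=6)&(h<20)&(s>180)&(v>120)
    for nm,m in(("red",red),("org",org)):
        k,l,st,ce=cv2.connectedComponentsWithStats(m.astype(np.uint8))
        for i in range(1,k):
            if st[i,4]>4: 
                pp=P[l==i]; print(nm,ce[i].round(),st[i,4],np.nanmedian(pp,0).round(3),np.nanmin(pp,0).round(3),np.nanmax(pp,0).round(3))
    wh=ring&(v>150)
    k,l,st,ce=cv2.connectedComponentsWithStats(wh.astype(np.uint8))
    for i in range(1,k):
        if st[i,4]>2: print("white",ce[i].round(),st[i,4],np.nanmedian(P[l==i],0).round(3))
    rail=box&(P[...,2]>.185)&(P[...,2]<.225)
    pp=P[rail];print("high",len(pp),pp.mean(0).round(3),pp.min(0).round(3),pp.max(0).round(3))
    m,e=cv2.PCACompute(pp[:,:2].astype(np.float32),None);print(m,e)
    cv2.imwrite(f"pics/{n}z.png",cv2.resize(im[r0:r1,c0:c1,::-1],None,fx=4.5,fy=4.5,interpolation=cv2.INTER_CUBIC))
d=np.load("top0.npz");P=d["P"]
# tall obstacles near stand
q=P[(P[...,2]>.25)&(P[...,0]>.2)&(P[...,0]<1)]
for y in np.arange(-.3,.8,.1):
    t=q[abs(q[:,1]-y)<.05]; 
    if len(t): print(round(y,2),t[:,0].min().round(3),t[:,2].max().round(2))
E
cd pics; python3 -c "
import cv2,numpy as np
a=cv2.imread('scenez.png');b=cv2.imread('topz.png');a=cv2.resize(a,(430,400));b=cv2.resize(b,(370,400));cv2.imwrite('z0.png',np.hstack([a,b]))"
```

```text
scene ring enclosing ((0.4823414087295532, 0.17972734570503235), 0.1317204236984253) 3313 0.011965629756408802
red [279. 375.] 50 [0.541 0.198 0.016] [0.529 0.192 0.009] [0.555 0.202 0.022]
red [346. 384.] 34 [0.404 0.209 0.017] [0.391 0.204 0.012] [0.412 0.212 0.022]
org [363. 337.] 129 [0.378 0.167 0.173] [ 0.353  0.086 -0.002] [0.397 0.172 0.176]
high 434 [0.488 0.146 0.203] [0.397 0.13  0.185] [0.585 0.191 0.224]
[[0.48753965 0.14567205]] [[ 0.9812857   0.19255763]
 [-0.19255763  0.9812857 ]]
top ring enclosing ((0.5248054265975952, 0.21124418079853058), 0.16236445307731628) 2972 0.01260097419307693
red [242. 201.] 21 [0.545 0.197 0.017] [0.535 0.192 0.008] [0.553 0.202 0.02 ]
red [235. 260.] 15 [0.394 0.208 0.018] [0.389 0.205 0.013] [0.399 0.211 0.021]
org [239. 267.] 110 [0.371 0.163 0.173] [0.349 0.158 0.015] [0.397 0.203 0.178]
white [227. 201.] 613 [0.547 0.241 0.013]
white [259. 197.] 9 [0.557 0.155 0.014]
white [278. 227.] 75 [0.478 0.103 0.013]
high 499 [0.503 0.125 0.202] [0.396 0.038 0.185] [0.584 0.186 0.213]
[[0.50312674 0.12513894]] [[ 0.9832398  -0.18231666]
 [ 0.18231666  0.9832398 ]]
-0.3 0.553 0.79
-0.2 0.553 0.79
-0.1 0.579 0.78
0.0 0.577 0.78
0.1 0.576 0.78
0.2 0.577 0.78
0.3 0.2 0.63
0.4 0.2 0.61
0.5 0.2 0.46
0.6 0.254 0.34
```

View pics/z0.png

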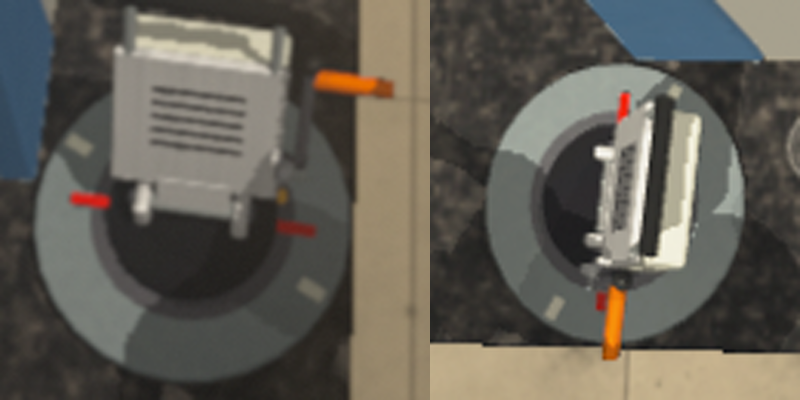

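Composite: the white marks are at scene px (275,356) and (351,404), and top px (259,198) and (220,262). The red pointers are about 26° off. I'll now fit the marks, pointers and rail precisely.

```bash
cat >> h.py <<'E'
def onplane(c,u,v,z):
    f=240/np.tan(np.radians(c["fov_y"])/2);M=np.array(c["cam_to_world"])
    d=M[:3,:3]@np.array([(u-c["cx"])/f,-(v-c["cy"])/f,-1]);o=M[:3,3]
    return (o+d*(z-o[2])/d[2])[:2]
def red(c,box):
    r0,r1,c0,c1=box;hsv=cv2.cvtColor(c["image"],cv2.COLOR_RGB2HSV).astype(int)
    h,s,v=hsv[...,0],hsv[...,1],hsv[...,2];m=((h<5)|(h>174))&(s>130)&(v>70)
    b=np.zeros_like(m);b[r0:r1,c0:c1]=1
    k,l,st,ce=cv2.connectedComponentsWithStats((m&b).astype(np.uint8))
    return [ce[i] for i in range(1,k) if st[i,4]>8]
def white(c,g,rad=7):
    u,v=g;b=c["image"][v-rad:v+rad+1,u-rad:u+rad+1].astype(float)
    w=b[...,0]-b[...,2]*.9; w=np.clip(w-np.median(w),0,None); w[w<.4*w.max()]=0   # cream marks on bluish grey
    yy,xx=np.mgrid[v-rad:v+rad+1,u-rad:u+rad+1]
    return (xx*w).sum()/w.sum(),(yy*w).sum()/w.sum()
BOX={"scene":(310,440,255,360),"top":(180,280,190,300)}
WM={"scene":[(275,356),(351,404)],"top":[(259,198),(220,262)]}
E
python3 - <<'E'
from h import *
for n in("scene","top"):
    c=camera(n)
    W=[white(c,g) for g in WM[n]];Wp=[onplane(c,*w,.012) for w in W]
    Rp=[onplane(c,*r,.018) for r in red(c,BOX[n])]
    print(n,np.round(W,1).tolist(),np.round(Wp,4).tolist(),"ctr",np.mean(Wp,0).round(4),"len",np.linalg.norm(Wp[0]-Wp[1]).round(4),"red",np.round(Rp,4).tolist())
    d=Wp[1]-Wp[0];yaw=np.degrees(np.arctan2(d[1],d[0]))-90;print("base yaw",yaw)
    ctr=np.mean(Wp,0)
    for p in Rp: print(" pointer r,ang",np.linalg.norm(p-ctr),np.degrees(np.arctan2(*(p-ctr)[::-1]))-90)
    P=cloud(c);g=c["image"].max(2)
    m=(P[...,2]>.19)&(P[...,2]<.22)&(g<70)&(np.hypot(P[...,0]-.466,P[...,1]-.134)<.06)
    q=P[m].astype(np.float32); mm,e=cv2.PCACompute(q[:,:2].copy(),None);print("rail",len(q),mm,e[0],q[:,2].max(), (q[:,:2]@e[0]).min(),(q[:,:2]@e[0]).max())
s=get_state();print(R.from_rotvec(s["ee_rot"]).as_matrix().round(3))
E
```

```text
scene [[275.3, 356.7], [351.0, 403.7]] [[0.555, 0.1579], [0.3897, 0.2479]] ctr [0.4724 0.2029] len 0.1881 red [[0.5413, 0.1986], [0.4028, 0.2093]]
base yaw 61.43466482573524
 pointer r,ang 0.06911236728741503 -93.54106797003972
 pointer r,ang 0.06982673595819662 84.73620571829309
rail 402 [[0.46649578 0.13530263]] [ 0.997485   -0.07087889] 0.2132541 0.40497747 0.50884485
top [[260.8, 201.4], [219.9, 262.0]] [[0.5459, 0.1499], [0.3882, 0.247]] ctr [0.4671 0.1985] len 0.1851 red [[0.5438, 0.1956], [0.3938, 0.2075]]
base yaw 58.37594298485689
 pointer r,ang 0.07678267788002592 -92.10266461961376
 pointer r,ang 0.07377372057281624 82.96170940927638
rail 251 [[0.46525946 0.13107038]] [ 0.9972391  -0.07425735] 0.21233033 0.40286243 0.50585985
[[-0.903  0.429 -0.   ]
 [ 0.429  0.903 -0.001]
 [ 0.    -0.001 -1.   ]]
```

play_rows(
  rows=[
    [0,0,-0.04,0,0,0],
    [0,0,-0.085,0,0,0],
    [-0.04,-0.022,-0.085,0,0,-0.1],
    [-0.08,-0.045,-0.085,0,0,-0.2],
    [-0.12,-0.067,-0.085,0,0,-0.3],
    [-0.155,-0.087,-0.085,0,0,-0.37],
    [-0.19,-0.107,-0.085,0,0,-0.37],
    [-0.225,-0.127,-0.085,0,0,-0.37],
    [-0.26,-0.147,-0.085,0,0,-0.37],
    [-0.295,-0.166,-0.085,0,0,-0.37],
    [-0.33,-0.185,-0.085,0,0,-0.37],
    [-0.355,-0.199,-0.085,0,0,-0.37],
    [-0.3646,-0.2041,-0.085,0,0,-0.37],
    [-0.3646,-0.2041,-0.085,0,0,-0.37],
    [-0.3646,-0.2041,-0.085,0,0,-0.37],
    [-0.3646,-0.2041,-0.085,0,0,-0.37],
    [-0.3646,-0.2041,-0.085,0,0,-0.37],
  ],
  claw=0.35,
  grip_force=30,
)

```text
time: 1.62
ee_pos: [0.4663, 0.1346, 0.3015]
ee_rot: [-0.113, -3.14, -0.001]
force: [0.0, 0.2, -0.2]
finger_gap: 0.654
gripper_force: 0.0
```

play_rows(
  rows=[
    [0,-0.0015,0.03,0,0,0],
    [0,-0.0015,0.055,0,0,0],
    [0,-0.0015,0.075,0,0,0],
    [0,-0.0015,0.09,0,0,0],
    [0,-0.0015,0.1,0,0,0],
    [0,-0.0015,0.1,0,0,0],
    [0,-0.0015,0.1,0,0,0],
  ],
)

```text
time: 2.2
ee_pos: [0.4664, 0.1327, 0.2015]
ee_rot: [-0.113, -3.139, -0.0]
force: [-0.1, 0.0, -0.0]
finger_gap: 0.65
gripper_force: 0.0
```

play_rows(
  rows=[
    [0,0,0,0,0,0],
    [0,0,0,0,0,0],
    [0,0,0,0,0,0],
    [0,0,0,0,0,0],
    [0,0,0,0,0,0],
    [0,0,0,0,0,0],
    [0,0,0,0,0,0],
    [0,0,0,0,0,0],
  ],
  claw=1,
  grip_force=30,
)

```text
time: 2.87
ee_pos: [0.467, 0.1318, 0.2014]
ee_rot: [0.116, 3.139, 0.0]
force: [0.3, -0.5, -0.0]
finger_gap: 0.12
gripper_force: 0.0
```

play_rows(
  rows=[
    [0,0,0,0,0,0],
    [0,0,0,0,0,0],
    [0,0,0,0,0,0],
  ],
)

```text
time: 3.12
ee_pos: [0.4669, 0.1318, 0.2013]
ee_rot: [-0.116, -3.139, -0.0]
force: [0.5, 0.1, 0.3]
finger_gap: 0.003
gripper_force: 0.0
```

```bash
python3 - <<'E'
from h import *
c=camera("scene");d=camera("top")
a=cv2.resize(c["image"][290:430,250:390],(400,400),interpolation=3);b=cv2.resize(d["image"][160:280,180:300],(400,400),interpolation=3)
save("z1",np.hstack([a,b]));print(get_state()["finger_gap"],get_state()["gripper_force"])
E
```

```text
0.0016864115240189605 0.0
```

View pics/z1.png

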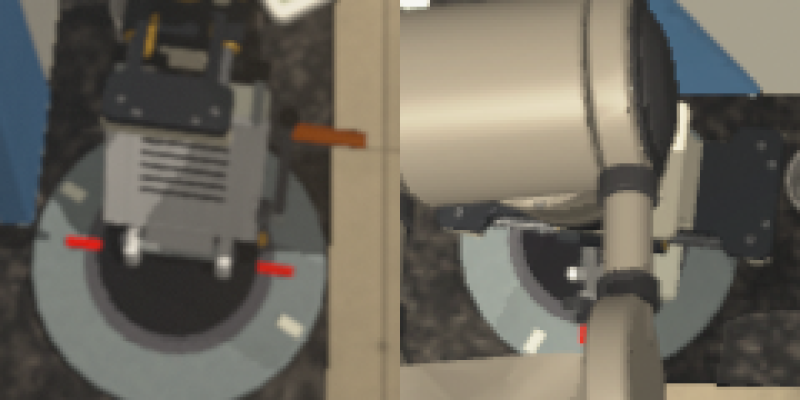

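```bash
python3 - <<'E'
from h import *
c=camera("scene");P1=cloud(c);d=np.load("scene0.npz");P0=d["P"]
for P,im in((P0,d["im"]),(P1,c["image"])):
    g=im.max(2)
    Q=P-np.array([.4724,.2029,0]);a=np.radians(85.8);X=Q[...,0]*np.cos(a)+Q[...,1]*np.sin(a);Y=-Q[...,0]*np.sin(a)+Q[...,1]*np.cos(a);Z=Q[...,2]
    for n,y0,y1 in(("mid",-.008,.008),("side",.028,.038)):
        m=(abs(X)<.15)&(Y>y0)&(Y<y1)&(Z>.05)&(Z<.32)
        o=np.argsort(Z[m]);pts=np.c_[X[m],Z[m],g[m]][o]
        print(n); print(np.round(pts[::max(1,len(pts)//22)],3).tolist())
E
```

```text
mid
[[-0.001, 0.05, 142.0], [-0.005, 0.057, 146.0], [-0.008, 0.064, 146.0], [-0.012, 0.072, 144.0], [-0.016, 0.082, 145.0], [-0.017, 0.089, 135.0], [-0.023, 0.095, 137.0], [-0.027, 0.104, 137.0], [-0.026, 0.111, 146.0], [-0.029, 0.119, 117.0], [-0.036, 0.126, 140.0], [-0.036, 0.132, 135.0], [-0.038, 0.139, 99.0], [-0.041, 0.143, 147.0], [-0.039, 0.144, 149.0], [-0.066, 0.147, 194.0], [-0.044, 0.15, 149.0], [-0.063, 0.152, 211.0], [-0.061, 0.155, 200.0], [-0.051, 0.159, 208.0], [-0.063, 0.2, 52.0], [-0.064, 0.205, 48.0], [-0.068, 0.207, 49.0]]
side
[[-0.006, 0.055, 127.0], [-0.01, 0.066, 114.0], [-0.014, 0.073, 143.0], [-0.016, 0.08, 144.0], [-0.019, 0.087, 143.0], [-0.022, 0.096, 143.0], [-0.025, 0.103, 143.0], [-0.025, 0.11, 143.0], [-0.03, 0.117, 145.0], [-0.032, 0.123, 146.0], [-0.037, 0.131, 144.0], [-0.086, 0.139, 138.0], [-0.077, 0.142, 210.0], [-0.042, 0.144, 148.0], [-0.07, 0.145, 158.0], [-0.066, 0.147, 147.0], [-0.042, 0.15, 146.0], [-0.06, 0.152, 138.0], [-0.047, 0.157, 149.0], [-0.05, 0.16, 206.0], [-0.063, 0.204, 49.0], [-0.064, 0.207, 50.0], [-0.065, 0.208, 53.0]]
mid
[
[... 367 characters left out ...]
8.0], [-0.052, 0.303, 39.0], [-0.061, 0.312, 70.0], [0.023, 0.315, 44.0], [-0.053, 0.318, 44.0], [0.022, 0.319, 50.0], [-0.004, 0.319, 55.0], [-0.059, 0.32, 55.0]]
side
[[-0.006, 0.057, 110.0], [-0.009, 0.07, 111.0], [-0.016, 0.081, 111.0], [-0.022, 0.096, 111.0], [-0.028, 0.108, 113.0], [-0.029, 0.12, 112.0], [-0.035, 0.132, 113.0], [-0.038, 0.142, 111.0], [-0.04, 0.145, 113.0], [-0.069, 0.15, 135.0], [-0.055, 0.157, 133.0], [-0.062, 0.202, 41.0], [-0.066, 0.208, 48.0], [0.016, 0.287, 117.0], [-0.016, 0.293, 80.0], [-0.048, 0.298, 56.0], [-0.055, 0.3, 46.0], [-0.051, 0.301, 54.0], [-0.063, 0.301, 42.0], [-0.049, 0.302, 54.0], [-0.083, 0.305, 44.0], [0.013, 0.318, 53.0], [0.004, 0.32, 54.0]]
```

```bash
python3 - <<'E'
from h import *
c=camera("scene");P=cloud(c);g=c["image"].max(2)
Q=P-np.array([.4724,.2029,0]);a=np.radians(85.8);X=Q[...,0]*np.cos(a)+Q[...,1]*np.sin(a);Y=-Q[...,0]*np.sin(a)+Q[...,1]*np.cos(a);Z=Q[...,2]
m=(abs(X)<.15)&(abs(Y)<.06)&(Z>.15)&(Z<.27)
vs,us=np.where(m)
for v in sorted(set(vs)):
    print(v,[(int(u),round(float(X[v,u])*1000),round(float(Y[v,u])*1000),round(float(Z[v,u])*1000),int(g[v,u])) for u in us[vs==v][::3]])
s=get_state();print(s["ee_pos"],s["finger_gap"],s["joint_positions"])
E
```

```text
304 [(290, -76, -51, 206, 47)]
305 [(289, -71, -52, 209, 40), (292, -74, -46, 206, 47)]
306 [(289, -71, -52, 206, 39), (292, -73, -46, 204, 35), (303, -74, -26, 206, 114)]
307 [(289, -69, -51, 206, 39), (292, -70, -46, 205, 35), (304, -73, -24, 206, 56)]
308 [(289, -67, -51, 206, 40), (292, -68, -46, 204, 35), (304, -70, -23, 207, 42), (307, -71, -18, 208, 74)]
309 [(289, -65, -51, 206, 37), (292, -67, -45, 204, 35), (303, -67, -24, 210, 51), (306, -69, -19, 207, 44), (309, -54, -11, 241, 91), (312, -53, -5, 246, 106), (315, -53, 0, 246, 105), (322, -72, 10, 208, 78)]
310 [(289, -64, -51, 204, 37), (292, -65, -45, 204, 35), (301, -64, -28, 211, 63), (304, -67, -23, 205, 35), (307, -68, -17, 205, 39), (310, -54, -9, 237, 105), (313, -54, -3, 239, 105), (316, -53, 2, 243, 105), (319, -53, 7, 244, 106), (331, -73, 27, 208, 70), (334, -74, 33, 207, 47), (337, -75, 38, 207, 44)]
311 [(289, -64, -51, 199, 40), (292, -63, -45, 203, 46), (301, -63, -28, 209, 39), (304, -66, -23, 204, 35), (307, -65, -17, 208, 38), (310, -54, -9, 234, 104), (313, -55, -4, 234, 105), (316, -52, 2, 240, 104), (
[... 2744 characters left out ...]
 [(331, -47, 31, 157, 103), (334, -48, 37, 156, 114), (337, -47, 43, 159, 117), (340, -48, 48, 159, 107), (343, -50, 54, 157, 109)]
335 [(331, -46, 31, 153, 111), (334, -47, 37, 154, 113), (337, -47, 43, 155, 112), (340, -47, 48, 157, 112), (343, -48, 54, 155, 103)]
336 [(331, -45, 32, 152, 120), (334, -46, 37, 151, 113), (337, -46, 43, 153, 112), (340, -47, 49, 153, 112), (343, -47, 54, 154, 98)]
337 [(332, -43, 34, 152, 114), (337, -44, 43, 153, 112), (340, -44, 49, 154, 112)]
338 [(333, -42, 36, 151, 113)]
339 [(340, -42, 49, 150, 112)]
[0.46696497 0.1317897  0.20131741] 0.006819267273407157 [ 1.16900732e-01  2.82814345e-01  1.65374405e+00  8.44873339e-05
  1.20494129e+00 -1.38011800e+00]
```

The fingers closed on nothing. The depth points show the visible finger ending near z≈0.225, about 40 mm above where the stated TCP puts the tip. I'll open and measure the real tip height.

play_rows(
  rows=[
    [0,0,0,0,0,0],
    [0,0,0,0,0,0],
    [0,0,0,0,0,0],
    [0,0,0,0,0,0],
    [0,0,0,0,0,0],
    [0,0,0,0,0,0],
    [0,0,0,0,0,0],
  ],
  claw=0.35,
)

```text
time: 3.9
ee_pos: [0.4669, 0.1318, 0.2013]
ee_rot: [-0.116, -3.139, -0.0]
force: [0.8, 0.4, 0.9]
finger_gap: 0.463
gripper_force: 0.0
```

```bash
python3 - <<'E'
from h import *
for n in("scene","top"):
    c=camera(n);P=cloud(c);g=c["image"].max(2)
    Q=P-np.array([.4724,.2029,0]);a=np.radians(85.8);X=Q[...,0]*np.cos(a)+Q[...,1]*np.sin(a);Y=-Q[...,0]*np.sin(a)+Q[...,1]*np.cos(a);Z=Q[...,2]
    m=(X<.03)&(X>-.17)&(abs(Y)<.015)&(Z>.13)&(Z<.33)
    vs,us=np.where(m)
    for v in sorted(set(vs)):
        k=us[vs==v]; print(n,v,[(int(u),round(float(X[v,u])*1000),round(float(Y[v,u])*1000),round(float(Z[v,u])*1000),int(g[v,u])) for u in k[::3]])
    save("g_"+n,cv2.resize(c["image"][270:350,270:370] if n=="scene" else c["image"][190:270,220:320],(800,600),interpolation=3)[::2,::2])
s=get_state();print(s["ee_pos"],s["finger_gap"])
E
cd pics; python3 -c "
import cv2,numpy as np
cv2.imwrite('z2.png',np.hstack([cv2.imread('g_scene.png'),cv2.imread('g_top.png')]))"
```

```text
scene 284 [(306, -59, -15, 327, 34)]
scene 285 [(306, -58, -15, 326, 36), (309, -58, -10, 327, 35), (317, -59, 4, 329, 34)]
scene 286 [(306, -57, -15, 325, 37), (309, -58, -10, 322, 42), (312, -59, -5, 322, 36), (315, -57, 1, 329, 35), (318, -57, 6, 329, 34), (321, -59, 10, 326, 34)]
scene 287 [(306, -57, -15, 320, 37), (309, -63, -11, 311, 61), (312, -58, -5, 321, 59), (315, -56, 1, 325, 53), (318, -57, 6, 325, 44), (321, -57, 11, 327, 36)]
scene 288 [(306, -55, -14, 320, 39), (309, -56, -10, 320, 61), (312, -59, -5, 315, 82), (315, -58, 0, 318, 84), (318, -59, 5, 318, 70), (321, -57, 11, 323, 41)]
scene 289 [(306, -53, -14, 321, 38), (309, -53, -9, 321, 46), (312, -59, -5, 311, 75), (315, -58, 0, 314, 90), (318, -59, 5, 314, 81), (321, -56, 11, 321, 44)]
scene 290 [(307, -52, -12, 320, 37), (310, -52, -7, 321, 40), (313, -53, -2, 320, 60), (316, -54, 3, 320, 67), (319, -54, 8, 320, 55), (322, -56, 12, 319, 41)]
scene 291 [(306, -51, -14, 318, 38), (309, -50, -9, 320, 40), (312, -52, -4, 318, 40), (315, -52, 1, 319, 47), (318, -52, 6, 321, 43), (321, -52, 11, 322, 41)]
scene 292 [(3
[... 11247 characters left out ...]
8, -122, 13, 321, 102), (271, -128, 12, 319, 49), (274, -134, 12, 322, 49), (277, -139, 12, 321, 49), (280, -145, 11, 322, 49), (283, -150, 10, 320, 49), (286, -156, 10, 322, 50), (289, -162, 10, 321, 49), (292, -167, 9, 321, 45)]
top 223 [(269, -124, 15, 320, 49), (272, -130, 14, 319, 49), (275, -135, 14, 319, 48), (278, -141, 13, 321, 48), (281, -147, 13, 323, 49), (284, -152, 12, 321, 48), (287, -158, 12, 320, 49), (290, -164, 11, 321, 49)]
top 224 [(279, -143, 15, 321, 49), (282, -149, 15, 322, 49), (285, -154, 14, 320, 49), (288, -160, 14, 322, 49), (291, -166, 13, 322, 47)]
top 225 [(289, -162, 15, 319, 51), (292, -167, 14, 319, 42)]
[0.46695411 0.13179416 0.20133611] 0.556691762303325
```

View pics/z2.png

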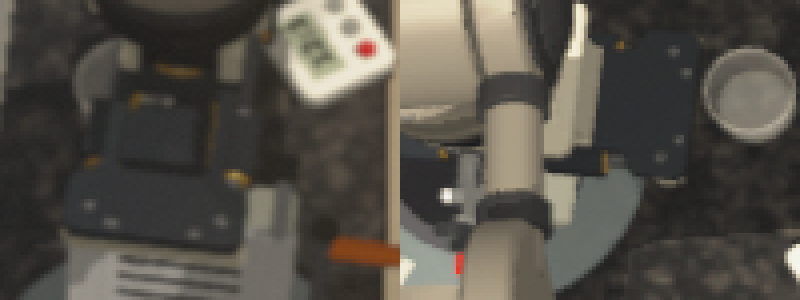

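The scene crop shows the gripper clearly higher than reported: a finger tip at z≈0.212+ near px (315,297), and the body's upper plates at 0.32. I'll descend in steps, watching the force.

play_rows(
  rows=[
    [0,0.001,0.006,0,0,0],
    [0,0.001,0.012,0,0,0],
    [0,0.001,0.018,0,0,0],
    [0,0.001,0.024,0,0,0],
    [0,0.001,0.024,0,0,0],
  ],
)

```text
time: 4.42
ee_pos: [0.4661, 0.1327, 0.1757]
ee_rot: [-0.116, -3.137, 0.001]
force: [0.7, 0.8, -0.1]
finger_gap: 0.645
gripper_force: 0.0
```

play_rows(
  rows=[
    [0,0,0.005,0,0,0],
    [0,0,0.01,0,0,0],
    [0,0,0.014,0,0,0],
    [0,0,0.014,0,0,0],
  ],
)

```text
time: 4.75
ee_pos: [0.4665, 0.1327, 0.1624]
ee_rot: [-0.116, -3.138, 0.0]
force: [0.5, -0.1, 0.8]
finger_gap: 0.646
gripper_force: 0.0
```

play_rows(
  rows=[
    [0,0,0,0,0,0],
    [0,0,0,0,0,0],
    [0,0,0,0,0,0],
    [0,0,0,0,0,0],
    [0,0,0,0,0,0],
    [0,0,0,0,0,0],
    [0,0,0,0,0,0],
    [0,0,0,0,0,0],
    [0,0,0,0,0,0],
    [0,0,0,0,0,0],
  ],
  claw=1,
)

```text
time: 5.58
ee_pos: [0.4671, 0.1329, 0.1634]
ee_rot: [0.116, 3.139, 0.0]
force: [-0.3, 0.7, 0.9]
finger_gap: 0.14
gripper_force: 30.0
```

Gripped (gap 0.14, 30 N), so the reported z reads about 40 mm low. Next is the swivel arc.

play_rows(
  rows=[
    [0.0035,0.0001,0,0,0,0.05],
    [0.007,0.0003,0,0,0,0.1],
    [0.0105,0.0008,0,0,0,0.15],
    [0.0139,0.0014,0,0,0,0.2],
    [0.0173,0.0022,0,0,0,0.25],
    [0.0207,0.0031,0,0,0,0.3],
    [0.024,0.0042,0,0,0,0.35],
    [0.0273,0.0055,0,0,0,0.4],
    [0.0289,0.0062,0,0,0,0.425],
    [0.0289,0.0062,0,0,0,0.425],
    [0.0289,0.0062,0,0,0,0.425],
    [0.0289,0.0062,0,0,0,0.425],
  ],
)

```text
time: 6.58
ee_pos: [0.439, 0.1408, 0.1634]
ee_rot: [0.774, 3.044, -0.0]
force: [1.7, -3.0, -0.7]
finger_gap: 0.144
gripper_force: 30.0
```

```bash
cat >> h.py <<'E'
def swivel(n="scene",z=.018):
    c=camera(n);Wp=[onplane(c,*white(c,g),.012) for g in WM[n]];rr=red(c,BOX[n]);Rp=[onplane(c,*r,z) for r in rr]
    ctr=np.mean(Wp,0);d=Wp[1]-Wp[0];a0=np.arctan2(d[1],d[0])
    print("marks",np.round(Wp,4).tolist(),"red px",np.round(rr,1).tolist(),np.round(Rp,4).tolist())
    ang=[np.arctan2(*(p-ctr)[::-1])-a0 for p in Rp]
    print("each",[round((a+np.pi/2)%np.pi-np.pi/2,4) for a in ang])
    if len(Rp)==2:
        e=Rp[1]-Rp[0];print("line swivel",(np.arctan2(e[1],e[0])-a0+np.pi/2)%np.pi-np.pi/2)
    return c
E
python3 - <<'E'
from h import *
c=swivel();save("z3",cv2.resize(c["image"][310:440,255:385],(520,520),interpolation=3));np.save("s3.npy",c["image"])
E
```

```text
marks [[0.5421, 0.1651], [0.4021, 0.2393]] red px [[284.6, 362.3], [341.0, 396.8]] [[0.5334, 0.1712], [0.411, 0.2369]]
each [np.float64(0.019), np.float64(-0.0301)]
line swivel -0.005828731931322828
```

View pics/z3.png

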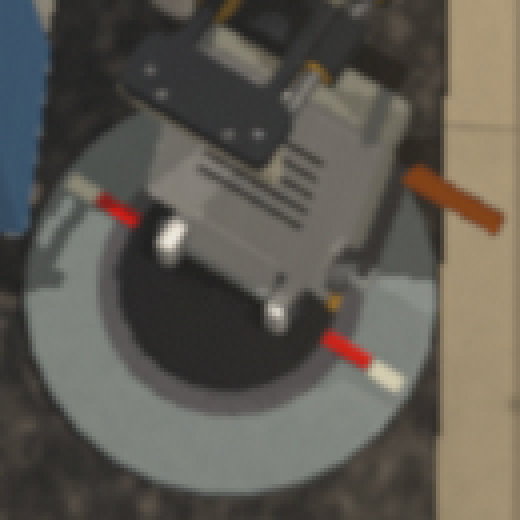

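Pointers and marks look collinear: reds at scene (285,362) and (341,397), and using the clean first mark fit the residual is about 0.006 rad. Now I release, rise, and move to the tab's front.

play_rows(
  rows=[
    [0,0,0,0,0,0],
    [0,0,0,0,0,0],
    [0,0,0,0,0,0],
    [0,0,0,0,0,0],
    [0,0,0,0,0,0],
    [0,0,0,0,0,0],
    [0,0,-0.02,0,0,0],
    [0,0,-0.045,0,0,0],
    [0,0,-0.07,0,0,0],
    [0,0,-0.07,0,0,0],
  ],
  claw=0.4,
)

```text
time: 7.47
ee_pos: [0.4409, 0.1415, 0.2377]
ee_rot: [0.773, 3.037, 0.005]
force: [0.8, 0.3, 0.3]
finger_gap: 0.601
gripper_force: 0.0
```

play_rows(
  rows=[
    [0.02,-0.005,0,0,0,0],
    [0.045,-0.01,0,0,0,0],
    [0.07,-0.02,0,0,0,0],
    [0.095,-0.02,0,0,0,0],
    [0.107,-0.02,0,0,0,0],
    [0.107,-0.02,0,0,0,0],
    [0.107,-0.02,0,0,0,0],
    [0.107,-0.02,0,0,0,0],
    [0.107,-0.02,0,0,0,0],
    [0.107,-0.02,0,0,0,0],
  ],
  claw=1,
)

```text
time: 8.3
ee_pos: [0.3359, 0.1744, 0.2331]
ee_rot: [-0.777, -3.044, 0.0]
force: [0.2, 0.2, -0.2]
finger_gap: 0.004
gripper_force: 0.0
```

```bash
python3 - <<'E'
from h import *
c=camera("scene");d=camera("top");save("z4",np.hstack([cv2.resize(c["image"][280:440,240:400],(400,400),interpolation=3),cv2.resize(d["image"][160:300,170:310],(400,400),interpolation=3)]))
rr=red(c,BOX["scene"]);Rp=[onplane(c,*r,.018) for r in rr];e=Rp[1]-Rp[0];print(np.round(rr,1).tolist(),"swivel",np.arctan2(e[1],e[0])-np.arctan2(.09,-.1653))
hsv=cv2.cvtColor(c["image"],cv2.COLOR_RGB2HSV).astype(int);m=(hsv[...,0]>=6)&(hsv[...,0]<20)&(hsv[...,1]>180)&(hsv[...,2]>80);m[:, :340]=0;m[:320]=0;m[:,400:]=0
P=cloud(c)[m];P=P[P[:,2]>.14];Q=P-np.array([.4724,.2029,0]);a=np.radians(61.7);X=Q[:,0]*np.cos(a)+Q[:,1]*np.sin(a);Y=-Q[:,0]*np.sin(a)+Q[:,1]*np.cos(a)
print("tab X",np.median(X),"Y",Y.min(),Y.max(),"Z",np.median(P[:,2]),len(P))
E
```

```text
[[284.6, 362.2], [341.0, 396.8]] swivel 0.005126156017425831
tab X -0.04363884388479375 Y 0.07261524089751863 0.11927235888241561 Z 0.17278678463352504 145
```

View pics/z4.png

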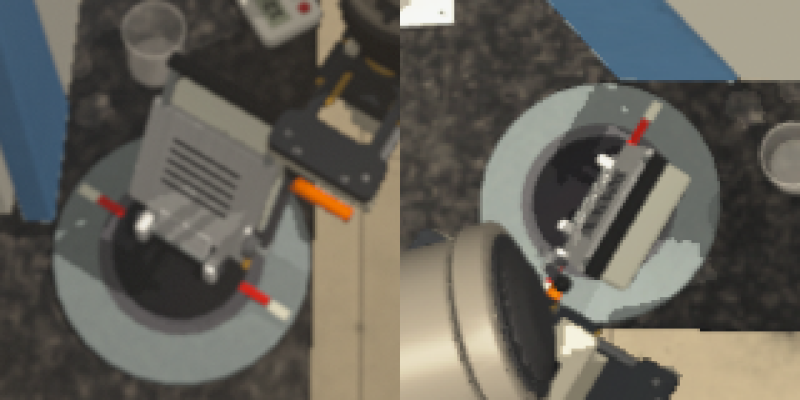

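play_rows(
  rows=[
    [0,0,0.03,0,0,0],
    [0,0,0.06,0,0,0],
    [0,0,0.085,0,0,0],
    [0,0,0.105,0,0,0],
    [0,0,0.115,0,0,0],
    [0,0,0.122,0,0,0],
    [0,0,0.122,0,0,0],
    [0,0,0.122,0,0,0],
  ],
)

```text
time: 9.07
ee_pos: [0.3355, 0.1747, 0.1115]
ee_rot: [0.776, 3.044, 0.0]
force: [-1.1, 0.4, -0.3]
finger_gap: 0.006
gripper_force: 0.0
```

play_rows(
  rows=[
    [0,0.008,0,0,0,0],
    [0,0.016,0,0,0,0],
    [0,0.024,0,0,0,0],
    [0,0.032,0,0,0,0],
    [0,0.04,0,0,0,0],
    [0,0.05,0,0,0,0],
    [0,0.06,0,0,0,0],
    [0,0.06,0,0,0,0],
  ],
)

```text
time: 9.73
ee_pos: [0.3651, 0.2291, 0.1114]
ee_rot: [0.774, 3.044, 0.002]
force: [0.6, -0.4, -0.9]
finger_gap: 0.003
gripper_force: 0.1
```

play_rows(
  rows=[
    [0,0.008,0,0,0,0],
    [0,0.016,0,0,0,0],
    [0,0.024,0,0,0,0],
    [0,0.032,0,0,0,0],
    [0,0.04,0,0,0,0],
    [0,0.048,0,0,0,0],
    [0,0.056,0,0,0,0],
    [0,0.062,0,0,0,0],
    [0,0.062,0,0,0,0],
    [0,0.062,0,0,0,0],
    [0,0.062,0,0,0,0],
    [0,0.062,0,0,0,0],
  ],
)

```text
time: 10.73
ee_pos: [0.3933, 0.2816, 0.1114]
ee_rot: [-0.776, -3.044, 0.0]
force: [-0.9, 0.9, -0.1]
finger_gap: 0.004
gripper_force: 0.0
```

```bash
cat >> h.py <<'E'
def check(name):
    c=camera("scene");d=camera("top");save(name,np.hstack([cv2.resize(c["image"][280:440,240:400],(400,400),interpolation=3),cv2.resize(d["image"][160:300,170:310],(400,400),interpolation=3)]))
    rr=red(c,BOX["scene"]);Rp=[onplane(c,*r,.018) for r in rr]
    if len(Rp)==2: e=Rp[1]-Rp[0];print(np.round(rr,1).tolist(),"swivel",np.arctan2(e[1],e[0])-np.arctan2(.09,-.1653))
    else: print(rr)
    for k in (c,d):
        hsv=cv2.cvtColor(k["image"],cv2.COLOR_RGB2HSV).astype(int);m=(hsv[...,0]>=6)&(hsv[...,0]<20)&(hsv[...,1]>180)&(hsv[...,2]>80)
        P=cloud(k)[m];Q=P-np.array([.4724,.2029,0]);a=np.radians(61.7);X=Q[:,0]*np.cos(a)+Q[:,1]*np.sin(a);Y=-Q[:,0]*np.sin(a)+Q[:,1]*np.cos(a)
        g=(Y>.07)&(Y<.125)&(abs(X)<.12)&(P[:,2]<.22)
        if g.sum(): print("tab X",np.median(X[g]),"Y",Y[g].min(),Y[g].max(),"Z",np.median(P[g,2]),g.sum())
E
python3 -c "
from h import *
check('z5')"
```

```text
[array([284.45454545, 362.15909091])]
tab X 0.06329630150127685 Y 0.07518088247715518 0.11411611476989923 Z 0.1254850561815759 111
tab X 0.055499809881260985 Y 0.07038823630261089 0.07523246774029684 Z 0.1265319320859345 8
```

View pics/z5.png

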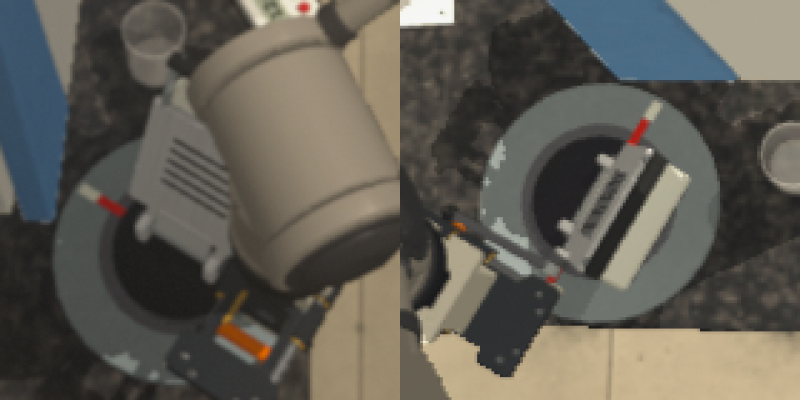

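play_rows(
  rows=[
    [0,0,0,0,0,0],
    [0,0,0,0,0,0],
    [0,0,0,0,0,0],
    [0,0,0,0,0,0],
    [0,0,0,0,0,0],
    [0,0,0,0,0,0],
  ],
)

```text
time: 11.33
ee_pos: [0.3935, 0.2819, 0.1113]
ee_rot: [-0.775, -3.044, -0.0]
force: [-0.2, 0.1, 0.0]
finger_gap: 0.005
gripper_force: 0.0
```

```bash
python3 -c "
from h import *
check('z6')"
```

```text
[array([284.45454545, 362.15909091])]
tab X 0.0630796223584695 Y 0.07499985148322286 0.11363546512461284 Z 0.1250013981821163 111
tab X 0.05549252001577684 Y 0.07042534514120916 0.07518523849849827 Z 0.12718279800351695 8
```

play_rows(
  rows=[
    [0,0.004,0,0,0,0],
    [0,0.008,0,0,0,0],
    [0,0.012,0,0,0,0],
    [0,0.012,0,0,0,0],
    [0,0.012,0,0,0,0],
    [0,0.012,0,0,0,0],
  ],
)

```text
time: 11.93
ee_pos: [0.3991, 0.2924, 0.1112]
ee_rot: [-0.775, -3.044, 0.0]
force: [0.5, -0.4, 0.3]
finger_gap: 0.006
gripper_force: 0.0
```

```bash
python3 -c "
from h import *
check('z7')"
```

```text
[array([284.45454545, 362.15909091])]
tab X 0.06467228783379336 Y 0.07938181833474393 0.11408616134329447 Z 0.12523780452243594 64
tab X 0.057249414213655626 Y 0.07048049277301216 0.07464935028607864 Z 0.12647304536210935 6
```

play_rows(
  rows=[
    [0.012,0,0,0,0,0],
    [0.024,0,0,0,0,0],
    [0.034,0,0,0,0,0],
    [0.034,0,-0.03,0,0,0],
    [0.034,0,-0.06,0,0,0],
    [0.034,0,-0.09,0,0,0],
    [0.034,0.03,-0.12,0,0,0],
    [0.034,0.06,-0.12,0,0,0],
    [0.034,0.09,-0.12,0,0,0],
    [0.034,0.1,-0.12,0,0,0],
    [0.034,0.1,-0.12,0,0,0],
  ],
)

```text
time: 12.95
ee_pos: [0.4167, 0.3987, 0.2307]
ee_rot: [-0.772, -3.045, -0.001]
force: [-0.2, -0.6, -0.2]
finger_gap: 0.006
gripper_force: 0.0
```

```bash
python3 -c "
from h import *
check('z8')"
```

```text
[array([282.57692308, 360.88461538])]
tab X 0.058213430537657554 Y 0.07277315121039492 0.12024453676222432 Z 0.12485591174721189 111
```

View pics/z8.png

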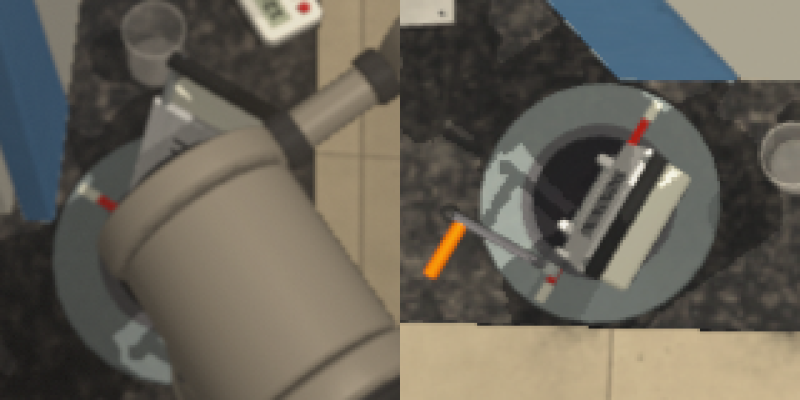

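The top view shows the leg sticking out to the back with the tab at (445,250) in the crop, z≈0.12, so φ≈1.6. It is past centre but not down. I'll press the tab down gently from above.

play_rows(
  rows=[
    [-0.012,-0.03,0,0,0,0],
    [-0.024,-0.06,0,0,0,0],
    [-0.036,-0.086,0,0,0,0],
    [-0.036,-0.086,0,0,0,0],
    [-0.036,-0.086,0.03,0,0,0],
    [-0.036,-0.086,0.06,0,0,0],
    [-0.036,-0.086,0.085,0,0,0],
    [-0.036,-0.086,0.105,0,0,0],
    [-0.036,-0.086,0.114,0,0,0],
    [-0.036,-0.086,0.114,0,0,0],
    [-0.036,-0.086,0.114,0,0,0],
  ],
)

```text
time: 13.97
ee_pos: [0.4076, 0.3039, 0.118]
ee_rot: [0.775, 3.044, 0.0]
force: [0.5, 0.2, 0.6]
finger_gap: 0.004
gripper_force: 0.0
```

play_rows(
  rows=[
    [0,0,0.005,0,0,0],
    [0,0,0.01,0,0,0],
    [0,0,0.015,0,0,0],
    [0,0,0.02,0,0,0],
    [0,0,0.02,0,0,0],
  ],
)

```text
time: 14.38
ee_pos: [0.4072, 0.3035, 0.0964]
ee_rot: [-0.775, -3.043, 0.002]
force: [0.1, -0.8, 0.3]
finger_gap: 0.008
gripper_force: 0.0
```

```bash
python3 -c "
from h import *
print(get_state()['force'],get_state()['moment']);check('z9')"
```

```text
[ 0.11180797 -0.84950385  0.31479649] [ 0.00902427  0.00582224 -0.00331698]
[array([284.46666667, 362.22222222])]
tab X 0.0473380448633434 Y 0.07354193211070503 0.08258722516819808 Z 0.05405270022794051 17
```

The tab is now at X≈0.047, z≈0.048, which matches the end stop at (0.051, 0.048). I'll rise and go over the rail, opening on the way.

play_rows(
  rows=[
    [0,0,-0.03,0,0,0],
    [0,0,-0.07,0,0,0],
    [0,0,-0.11,0,0,0],
    [0,0,-0.15,0,0,0],
    [0,0,-0.15,0,0,0],
    [-0.025,-0.03,-0.15,0,0,0],
    [-0.05,-0.06,-0.15,0,0,0],
    [-0.075,-0.09,-0.15,0,0,0],
    [-0.095,-0.115,-0.15,0,0,0],
    [-0.105,-0.1275,-0.15,0,0,0],
    [-0.105,-0.1275,-0.15,0,0,0],
    [-0.105,-0.1275,-0.15,0,0,0],
  ],
  claw=0.35,
)

```text
time: 15.48
ee_pos: [0.4391, 0.1411, 0.2474]
ee_rot: [0.779, 3.043, 0.001]
force: [0.2, -0.4, -0.1]
finger_gap: 0.65
gripper_force: 0.0
```

```bash
python3 -c "
from h import *
check('z10');print(get_state()['ee_pos'])"
```

```text
[[284.4, 362.2], [342.6, 397.8]] swivel 0.007549068114772517
tab X 0.05213588919416569 Y 0.07103604601540392 0.11951449167959866 Z 0.052752396436897886 138
tab X 0.047577720384953906 Y 0.07360725593610425 0.12258646219146557 Z 0.0528212071430908 98
[0.4387897  0.14232488 0.24733504]
```

play_rows(
  rows=[
    [0,-0.001,0.025,0,0,0],
    [0,-0.001,0.045,0,0,0],
    [0,-0.001,0.06,0,0,0],
    [0,-0.001,0.072,0,0,0],
    [0,-0.001,0.08,0,0,0],
    [0,-0.001,0.084,0,0,0],
    [0,-0.001,0.084,0,0,0],
  ],
)

```text
time: 16.17
ee_pos: [0.438, 0.1414, 0.1628]
ee_rot: [-0.773, -3.044, 0.0]
force: [-0.2, 0.8, -0.2]
finger_gap: 0.651
gripper_force: 0.0
```

play_rows(
  rows=[
    [0,0,0,0,0,0],
    [0,0,0,0,0,0],
    [0,0,0,0,0,0],
    [0,0,0,0,0,0],
    [0,0,0,0,0,0],
    [0,0,0,0,0,0],
    [0,0,0,0,0,0],
    [0,0,0,0,0,0],
    [0,0,0,0,0,0],
    [0,0,0,0,0,0],
  ],
  claw=1,
  grip_force=25,
)

```text
time: 17.0
ee_pos: [0.4386, 0.1409, 0.1634]
ee_rot: [0.775, 3.044, 0.001]
force: [1.9, 1.8, -0.2]
finger_gap: 0.144
gripper_force: 25.0
```

play_rows(
  rows=[
    [0,0.0042,-0.0017,0,0,0],
    [0,0.0084,-0.0033,0,0,0],
    [0,0.0127,-0.0048,0,0,0],
    [0,0.0169,-0.0062,0,0,0],
    [0,0.0256,-0.0086,0,0,0],
    [0,0.0343,-0.0106,0,0,0],
    [0,0.0432,-0.0122,0,0,0],
    [0,0.0521,-0.0133,0,0,0],
    [0,0.0611,-0.014,0,0,0],
    [0,0.066,-0.0142,0,0,0],
    [0,0.0701,-0.0142,0,0,0],
    [0,0.0701,-0.0142,0,0,0],
    [0,0.0701,-0.0142,0,0,0],
    [0,0.0701,-0.0142,0,0,0],
  ],
)

```text
time: 18.17
ee_pos: [0.4719, 0.202, 0.1775]
ee_rot: [-0.776, -3.044, 0.0]
force: [-1.3, -4.0, 3.6]
finger_gap: 0.144
gripper_force: 25.0
```

```bash
cat > chk2.py <<'E'
from h import *
c=camera("scene");d=camera("top")
a=np.radians(61.7)
for n,k in(("scene",c),("top",d)):
    P=cloud(k);Q=P-np.array([.4724,.2029,0]);X=Q[...,0]*np.cos(a)+Q[...,1]*np.sin(a);Y=-Q[...,0]*np.sin(a)+Q[...,1]*np.cos(a);Z=P[...,2]
    g=k["image"].max(2);lo=k["image"].min(2)
    m=(abs(Y)<.052)&(abs(X-.0)<.035)&(Z>.07)&(Z<.165)&(lo>60)   # back face
    if n=="scene" and m.sum()>20:
        for it in range(3):
            p=np.polyfit(Z[m],X[m],1);m&=abs(np.polyval(p,Z)-X)<.004
        print("back face slope (tilt)",np.arctan(p[0]).round(4),"x at .1",np.polyval(p,.1).round(4),m.sum())
    m=(abs(Y)<.054)&(abs(Y)>.02)&(Z>.195)&(Z<.23)&(abs(X)<.1)&(g<90)
    if m.sum(): print(n,"rail X",np.median(X[m]).round(4),"Z",Z[m].max().round(4),m.sum(), "dir",np.polyfit(Y[m],X[m],1).round(4))
check("z11");print(get_state()["force"],get_state()["finger_gap"],get_state()["ee_pos"])
E
python3 chk2.py
```

```text
back face slope (tilt) -0.1198 x at .1 0.004 257
scene rail X 0.0014 Z 0.2255 117 dir [ 0.029  -0.0005]
top rail X -0.0049 Z 0.2247 22 dir [0.2308 0.0064]
[array([342.38095238, 397.5952381 ])]
tab X 0.05351850296774288 Y 0.0723761055218588 0.11956105156347416 Z 0.031917490817079286 138
[-1.28673173 -3.97533663  3.42346654] 0.13891857643350924 [0.47187134 0.20196281 0.1775291 ]
```

View pics/z11.png

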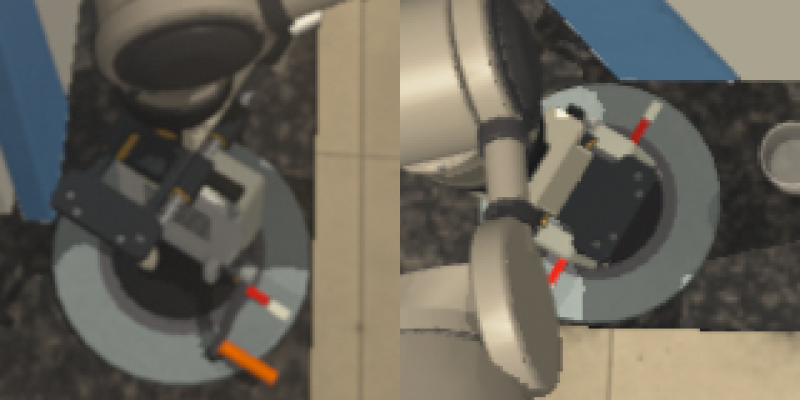

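The readout is upright with the rail over the swivel axis, the kickstand down, and the pointers on the marks in both views (near pointer at scene (342,398)). I'll hold briefly, confirm it's steady, and hand in.

play_rows(
  rows=[
    [0,0,0,0,0,0],
    [0,0,0,0,0,0],
    [0,0,0,0,0,0],
    [0,0,0,0,0,0],
    [0,0,0,0,0,0],
    [0,0,0,0,0,0],
  ],
)

```text
time: 18.87
ee_pos: [0.472, 0.2022, 0.1775]
ee_rot: [0.775, 3.044, 0.0]
force: [0.5, -5.3, 1.5]
finger_gap: 0.142
gripper_force: 25.0
```

```bash
python3 - <<'E'
from h import *
d=camera("top");rr=red(d,BOX["top"]);Rp=[onplane(d,*r,.018) for r in rr];print(np.round(rr,1).tolist(),np.round(Rp,4).tolist())
if len(Rp)==2: e=Rp[1]-Rp[0];print("dir deg",np.degrees(np.arctan2(e[1],e[0])),"base 151.4")
s=get_state();print(s["ee_pos"],s["force"],s["gripper_force"],s["time"])
print(job_done())
E
```

```text
[[253.5, 205.3], [224.6, 254.1]] [[0.5343, 0.167], [0.4079, 0.2346]]
dir deg 151.86452051521528 base 151.4
[0.47196197 0.20220149 0.17753465] [-0.11653586 -4.80940181  3.12184689] 25.014960765838623 18.9167
the job is handed in; nothing more can be done
None
```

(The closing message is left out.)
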